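# Raise the book rack's end brace and shelve the red hardback

## Task

Swing the folded end brace of the grey book rack (the wire frame with the orange grip bar) up until it clicks home, fully upright. Then stand the red hardback upright on the rack's base close beside the raised brace (the gap smaller than the book is thick), on its inner side, in line with the other books, and set it down gently. Leave everything else on the desk where it is.

Things in the scene. Friction and masses are not known exactly. Their poses are not given: they have to be found in the camera images.
- rack: Grey steel book rack, screwed down. Origin: centre of underside; own x = depth, own y = along the row of books. Base plate 150 (x) x 340 (y) x 12 mm. At the -y end: end plate and three fixed books (blue, yellow, green), y -170 to -85 mm, up to 227 mm high. At the +y end: hinge ears at x = -66 and +66 mm, 60 and 92 mm high, carrying the brace. Free space with the brace up: y -85 to +144 mm.
- brace (a joint): Brace angle, rad. 0 = folded flat over the base, pointing to the rack's -y, bar centre 40 mm above the desk; grows as the bar swings up; 1.571 = upright, at the stop. The stiff hinge stays where left (1.5 to 3 N at the bar). From about 1.40 a spring detent resists with up to 4 N more at the bar until 1.50, then snaps the brace to the stop and holds it.
- brace_bar (a point): Centre of the round orange grip bar (12 mm thick, 110 mm long, along rack x) at the free end of the U-shaped wire brace: two 8 mm arms 110 mm apart and 110 mm long, a 6 mm rung 50 mm from the hinge. In the rack's frame, at brace angle q: x = 0, y = 150 - 110 cos(q), z = 40 + 110 sin(q) mm. Use only its position.
- brace_hinge (a point): Middle of the hinge line (along the rack's x axis): in the rack's frame x = 0, y = +150, z = 40 mm.
- red_book: Red hardback, rigid and closed, standing upright on the desk. Origin: centre of its underside. Own x: cover width 130 mm (spine at -x); own y: thickness 40 mm (grip here); own z: height 200 mm. 0.3 to 0.6 kg. Either way round will do on the rack.
- pen_pot: Bystander: blue round pot with pens, 76 mm across, 145 mm tall; origin under its centre.
- sanitiser: Bystander: clear bottle with white cap, 52 mm across, 130 mm tall; origin under its centre.
- stamp_tin: Bystander: low round brass tin, 68 mm across, 28 mm tall; origin under its centre.
- paperback: Bystander: yellow paperback lying flat, about 110 x 170 x 18 mm; origin under its centre.
- stapler: Bystander: red and black stapler, 130 mm long (y), 50 mm tall; origin under its centre.
Mind the look-alikes: they are no part of the job. What is shaped like the red_book but black or yellow is not meant.

How it is judged:
On the way, in this order (a step that is already met when the one before it is completed fails the run):
1. the brace has clicked home upright (joint above 1.54 rad) (value of joint brace above 1.54 rad), for 0.3 s.
2. the red book stands on the rack's base beside the raised brace (y of red_book in the frame of rack between 0.079 and 0.13 m and x of red_book in the frame of rack between -0.03 and 0.03 m and z of red_book in the frame of rack below 0.016 m and angle between red_book's own z axis and vertical below 0.1 rad), for 0.2 s.
At the end, for the whole second after the job is handed in: Brace above 1.54 rad. Red book at rest on the rack base (origin 8 to 16 mm high), upright within 0.1 rad, thickness along the row within 0.2 rad, less than 45 mm from the brace on its inner side (centre at rack y 79 to 130 mm), within 30 mm of the base centre line front to back (all of step 2 and value of joint brace above 1.54 rad and z of red_book in the frame of rack above 0.008 m and angle between the y axis of red_book and the y axis of rack, either way round below 0.2 rad and linear speed of red_book below 0.02 m/s); the robot touches nothing.
It fails at once if the red book is dropped or slammed on the rack (contact force above 60 N) (contact force between red_book and rack above 60 N).
It fails at once if a bystander is shifted by more than 25 mm (distance of any of pen_pot, sanitiser, stamp_tin, paperback, stapler from where it was at the start of the episode above 0.025 m).
It also fails if it takes over 67 s, if anything falls off the work surface, if the arm or the gripper's body presses on something with over 40 N, if the wrist force passes 120 N, or if a joint passes its speed limit or range.

## Robot

A 7-joint arm with a two-finger parallel gripper is mounted at the origin on the work surface. World frame = base frame: x ahead of the robot, y to its left, z up, the work surface at z = 0. Lengths are in m, angles in rad, forces in N, time in s.
With the tool pointing down it reaches from about 0.4 to 0.875 m from the base axis. Payload 6.5 kg.
Tool frame: the origin (TCP) lies at the very end of the fingers, on their centre line; the grasp point (between the pads) lies 19 mm behind it (manip.pinch_z is the distance from the TCP to the grasp point, in m); z points along the fingers, y is the line along which they close (so a half turn about z gives the same grasp; the last joint's range is limited). The gripper opens to 88 mm and grips with 3 to 60 N. Pads are 18 mm wide; open, the fingers measure 123 mm over their backs; the gripper's body (75 mm by 187 mm) begins 45 mm behind the grasp point.
Start: joints at [1.064, 0.536, -0.004, 1.538, 0.003, 1.067, -0.071], TCP at [0.277, -0.588, 0.239] pointing down, gripper open.
Joint ranges: [-2.7, 2.7], [-0.37, 2.16], [-1.27, 1.26], [0.24, 2.4], [-1.31, 4.45], [0.19, 1.91], [-2.76, 2.76]. Speed limits (rad/s): [2.39, 2.39, 3.14, 3.14, 3.14, 3.14, 3.14].

## Interface

Orientations are given as a unit quaternion [x, y, z, w].
In Python, from cell import manip gives the robot as it stands. The module is installed in compiled form; this text tells all that it offers. Calls block until the motion is done:
- manip.move_to(position, orientation): joint-space move of the TCP to a pose.
- manip.move_l(position, feed=0.15, rotation=None, force_limit=None): straight line of the TCP; rotation=None keeps the orientation; feed is the mean speed in m/s. With force_limit (N) it stops when the force on the tool has changed by that much, and returns True; else False.
- manip.movej(angles): joint-space move.
- manip.set_gripper(opening, effort=None): opening from 0.0 (shut) to 1.0 (fully open); effort is the grip in N (None keeps the last); returns when the fingers have stopped.
- manip.hold(seconds).
- manip.ik(position, orientation): joint angles nearest the present ones, or None.
- manip.sense(): the state.
- manip.get_image(name): name is "side" or "top"; returns a dict with "img" (400x640x3 uint8, red, green, blue), "camera_matrix" (3x3 intrinsics, pixels), "D" ([k1, k2, p1, p2, k3] as OpenCV has them; the pictures are not rectified), "view" (4x4, takes a point from world to camera coordinates). Camera axes: x right, y down, z forward; pixel columns grow to the right and rows downward; lengths in m; the calibration is good to about 2 mm. A picture is of the moment at which its call begins. There is no depth.
A pose or a line that the arm cannot do raises manip.MotionError and nothing moves.
- manip.job_done(): hands the job in; it is judged then, once.
The state is a dict: "t": time; "qpos": joint angles; "qd": joint speeds; "joint_torque": joint torques, N m; "position": TCP position; "tcp_rot": TCP orientation; "force": force on the tool from outside, world axes, zero at the start; "ft_torque": the same for the moment, N m; "finger_gap": opening from 0.0 (shut) to 1.0 (fully open); "grasp_force": force on a finger pad.
Only numpy, scipy, OpenCV 4.12 (cv2) and the standard library are available. Lean on these libraries where they do the work, as an engineer would, in place of code of your own. Each camera call takes 0.05 s, during which the arm holds its last target. There are 200 camera calls.

## Working session

There is one attempt and no reset: what is moved stays moved. The work goes in short steps, each a Python script; the robot and the scene stay as the last script left them, time stands still between calls to the robot, and variables do not carry over. Pictures are saved under pics/ and viewed, at most 10 in all, crops included, and the job is handed in when it is done.

```bash
mkdir -p pics; python3 - <<'E'
from cell import manip
import cv2,pickle
d={}
for n in("side","top"):
    r=manip.get_image(n);d[n]=r;cv2.imwrite(f"pics/{n}0.png",cv2.resize(r["img"][:,:,::-1],(800,500),interpolation=cv2.INTER_CUBIC));print(n,r["camera_matrix"],r["D"],r["view"])
pickle.dump(d,open("im0.pkl","wb"));print(manip.sense())
E
```

```text
side [[415.64996874   0.         316.87725603]
 [  0.         415.64996874 199.55601757]
 [  0.           0.           1.        ]] [-0.09444289  0.          0.          0.          0.        ] [[-0.63336052 -0.77385316 -0.00239369  0.34585652]
 [-0.44775465  0.36898436 -0.81447303  0.28068811]
 [ 0.63116577 -0.51478328 -0.58019648  1.07682738]
 [ 0.          0.          0.          1.        ]]
top [[374.16324877   0.         316.85274548]
 [  0.         374.16324877 203.18123448]
 [  0.           0.           1.        ]] [-0.08807055  0.          0.          0.          0.        ] [[ 0.02499604 -0.9993893  -0.02441773  0.00131566]
 [-0.99807982 -0.02356369 -0.05728368  0.54926717]
 [ 0.05667332  0.02580271 -0.99805929  1.15071143]
 [ 0.          0.          0.          1.        ]]
{'t': 0.1, 'qpos': array([ 1.06381423,  0.53706807, -0.00443812,  1.53878911,  0.00260814,
        1.06730857, -0.07119641]), 'qd': array([-0.00069901, -0.00267855, -0.00120066, -0.00190106, -0.00074147,
       -0.00188497, -0.00038841]), 'joint_torque': array([ 3.18129307e-03, -5.72074521e+01,  9.94590260e-01, -2.52229571e+01,
       -5.61155356e-02,  1.35162886e-02,  8.75659839e-05]), 'position': array([ 0.27706367, -0.58736634,  0.23793541]), 'tcp_rot': array([ 9.75803119e-01,  2.18649626e-01, -2.31006697e-04, -7.48875173e-04]), 'force': array([ 0.30563259,  0.81402766, -0.40157352]), 'ft_torque': array([-0.05577512,  0.039348  ,  0.0036926 ]), 'grasp_force': 0.0, 'finger_gap': 0.9988888974308637}
```

View pics/side0.png

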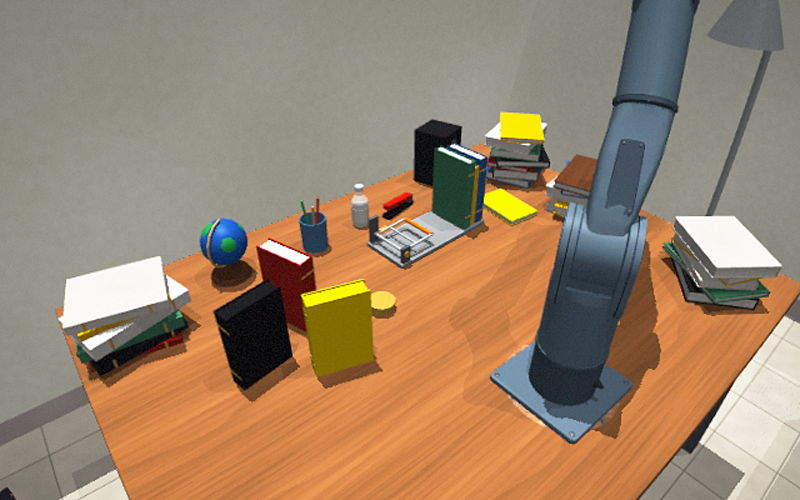

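View pics/top0.png

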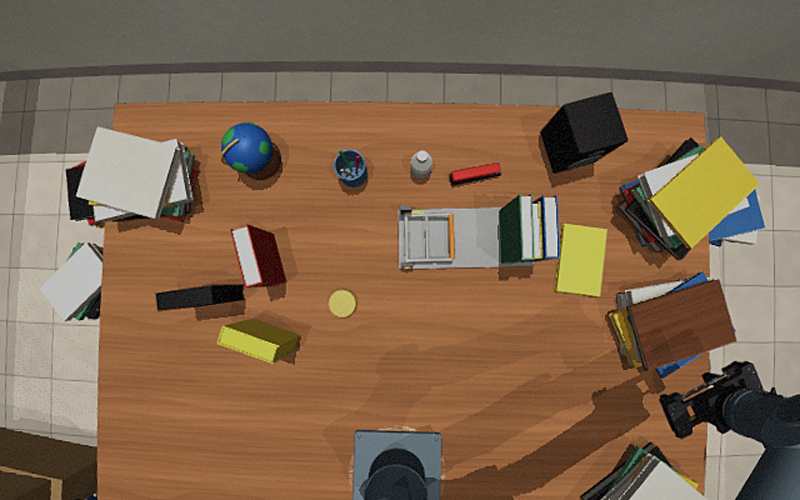

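The top view shows the rack at about (400–555, 200–270), with its +y end to the left. The red book is at about (258, 257) and the brace bar at (452, 237). I'll enlarge these areas.

```bash
python3 - <<'E'
import cv2,pickle,numpy as np
d=pickle.load(open("im0.pkl","rb"))
def crop(n,u,v,w,h,s):
    c=cv2.resize(d[n]["img"][v:v+h,u:u+w,::-1],None,fx=s,fy=s,interpolation=cv2.INTER_CUBIC).copy()
    for x in range(-u%10,w,10):
        cv2.line(c,(x*s,0),(x*s,6),(255,0,255),1);cv2.putText(c,str(u+x),(x*s+2,14),0,.35,(255,0,255))
    for y in range(-v%10,h,10):
        cv2.line(c,(0,y*s),(6,y*s),(255,0,255),1);cv2.putText(c,str(v+y),(8,y*s+4),0,.35,(255,0,255))
    return c
A=crop("top",315,160,133,58,6)
B=np.hstack([crop("top",178,174,60,60,6)[:252,:354],crop("top",178,174,1,1,6)[:0].reshape(0,6,3).repeat(1,0) if 0 else np.zeros((252,4,3),np.uint8),crop("side",200,185,73,42,6)])[:, :798]
B=np.pad(B,((0,0),(0,798-B.shape[1]),(0,0)))
cv2.imwrite("pics/A.png",np.vstack([A,B]))
cv2.imwrite("pics/B.png",np.hstack([crop("side",290,160,66,56,7),crop("side",200,185,56,84,7)[:392,:338]]))
cv2.imwrite("pics/B.png",np.vstack([crop("side",288,110,110,60,7)[:200*0], crop("side",288,150,110,65,7)]))
E
```

```text
(no output)
```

View pics/A.png

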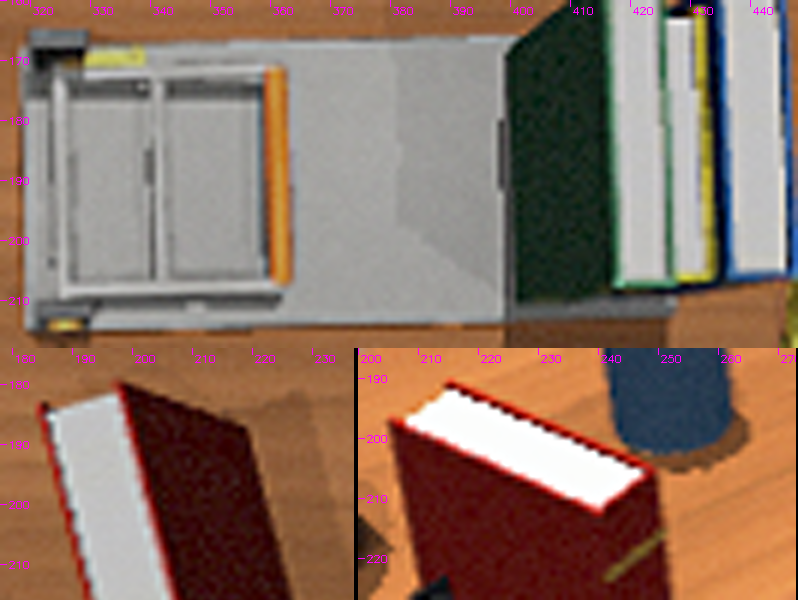

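View pics/B.png

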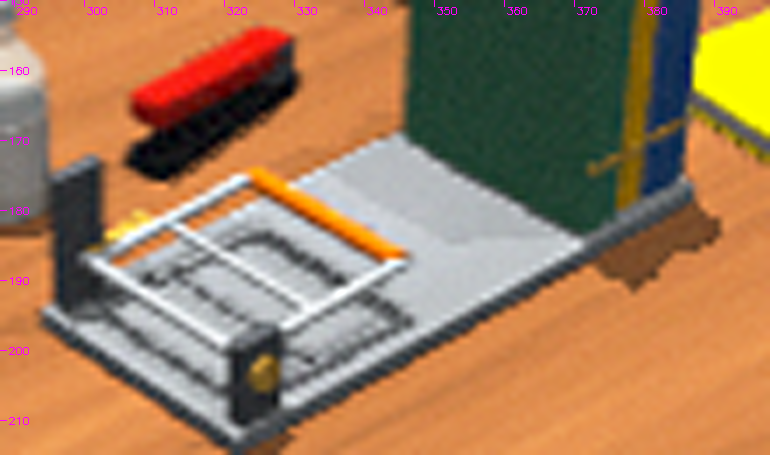

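The crops show the base corners, both bar ends and the top corners of the red book clearly. The book's thickness runs roughly along world y. Next I'll fit the poses.

```bash
cat > h.py <<'E'
import numpy as np,cv2,pickle
from scipy.optimize import least_squares
def proj(r,P):
    V=np.array(r["view"]);rv=cv2.Rodrigues(V[:3,:3])[0]
    return cv2.projectPoints(np.float64(P).reshape(-1,3),rv,V[:3,3],np.array(r["camera_matrix"]),np.array(r["D"]))[0][:,0]
def ray(r,uv,z):
    p=cv2.undistortPoints(np.float64([[uv]]),np.array(r["camera_matrix"]),np.array(r["D"]))[0,0]
    V=np.array(r["view"]);R=V[:3,:3];c=-R.T@V[:3,3];w=R.T@np.r_[p,1];return c+w*(z-c[2])/w[2]
def T(P,x,y,a):
    P=np.float64(P).reshape(-1,3);c,s=np.cos(a),np.sin(a);return np.c_[x+c*P[:,0]-s*P[:,1],y+s*P[:,0]+c*P[:,1],P[:,2]]
def bar(q): return np.array([[sx*.055,.150-.11*np.cos(q),.04+.11*np.sin(q)] for sx in(1,-1)])
E
python3 - <<'E'
from h import *
d=pickle.load(open("im0.pkl","rb"));t,s=d["top"],d["side"]
cp=lambda px,py,u,v,k:np.array([(px+.5)/k-.5+u,(py+.5)/k-.5+v])
def f(p):
    q=p[3];b=bar(q)
    cs=[[.075,.17,.012],[-.075,.17,.012],[-.075,-.17,.012]]
    e=[proj(s,T(cs,*p[:3]))-[cp(42,312,288,150,7),cp(238,432,288,150,7),cp(688,183,288,150,7)],
       proj(s,T(b,*p[:3]))-[cp(253,173,288,150,7),cp(402,258,288,150,7)],
       proj(t,T(b,*p[:3]))-[cp(277,68,315,160,6),cp(281,284,315,160,6)]]
    e+= [proj(t,T([-.075,.17,0],*p[:3]))-cp(25,330,315,160,6)]
    return np.vstack(e).ravel()
r=least_squares(f,[.55,-.1,0,0.1],loss="soft_l1");print("rack",r.x);print(f(r.x).reshape(-1,2).round(2))
S=[cp(448-358,34,200,185,6),cp(655-358,120,200,185,6),cp(600-358,164,200,185,6),cp(390-358,72,200,185,6)]
C=np.array([ray(s,u,.2) for u in S]);print(C.round(4),[np.linalg.norm(C[i]-C[i-1]).round(4) for i in range(4)])
Tt=[cp(42,57,178,174,6),cp(118,34,178,174,6)]
print([ray(t,u,.2).round(4) for u in Tt])
def g(p):
    B=T([[.065,.02,.2],[-.065,.02,.2],[-.065,-.02,.2],[.065,-.02,.2]],*p)
    return np.r_[(proj(s,B)-S).ravel(),(proj(t,B[[0,3]])-Tt).ravel()]
k=least_squares(g,[*C[:,:2].mean(0),.1]);print("book",k.x,g(k.x).reshape(-1,2).round(2))
for n,z,uv in(("tin",.028,(342,303)),("pot",.1,(350,166)),("san",.13,(421,158))):print(n,ray(t,np.array(uv)/1.25,z).round(3))
E
```

```text
rack [ 0.59703173 -0.15934054  0.05261088  0.07534996]
[[-0.6  -0.38]
 [ 0.02  1.28]
 [ 1.25  0.25]
 [-0.25 -0.03]
 [-0.06  0.13]
 [-0.35 -0.39]
 [ 0.26 -0.29]
 [ 0.53  0.3 ]]
[[0.5953 0.332  0.2   ]
 [0.4742 0.2926 0.2   ]
 [0.4616 0.3285 0.2   ]
 [0.5844 0.3677 0.2   ]] [np.float64(0.0373), np.float64(0.1273), np.float64(0.038), np.float64(0.1289)]
[array([0.5843, 0.3666, 0.2   ]), array([0.5953, 0.3321, 0.2   ])]
book [0.53016981 0.32789892 0.37877962] [[-10.38   6.91]
 [ -7.32   6.31]
 [ 10.92  -8.86]
 [  8.78  -6.57]
 [ -1.42   0.39]
 [ -0.4   -1.  ]]
tin [0.424 0.145 0.028]
pot [0.749 0.126 0.1  ]
san [ 0.763 -0.04   0.13 ]
```

```bash
cat >> h.py <<'E'
RACK=(.597,-.1593,.0526)
def quat(a): return [float(np.cos(a/2)),float(np.sin(a/2)),0.,0.]
def rk(x,y,z): return T([x,y,z],*RACK)[0]
E
python3 - <<'E'
from h import *
from cell import manip
p=manip.sense()["position"]
for a in (RACK[2],RACK[2]+np.pi,RACK[2]-np.pi): print(a,manip.ik(rk(0,.04,.4),quat(a)))
manip.move_l([p[0],p[1],.40],feed=.25)
q=.06; b=rk(0,.15-.11*np.cos(q),.04+.11*np.sin(q))
best=min((a for a in (RACK[2],RACK[2]+np.pi)),key=lambda a:abs(manip.ik([b[0],b[1],.4],quat(a))[6]))
print(best)
manip.move_to([b[0],b[1],.35],quat(best))
manip.set_gripper(.36,15)
manip.move_l([b[0],b[1],.10],feed=.2)
print(manip.move_l([b[0],b[1],b[2]-.017],feed=.06,force_limit=10))
s=manip.sense();print(s["t"],s["position"],b,s["force"])
for n in("side","top"):
    r=manip.get_image(n);u=proj(r,b)[0].astype(int);x,y=u-[40,45]
    cv2.imwrite(f"pics/{n}1.png",cv2.resize(r["img"][y:y+75,x:x+80,::-1],(400,375),interpolation=cv2.INTER_CUBIC))
cv2.imwrite("pics/c1.png",np.hstack([cv2.imread("pics/side1.png"),cv2.imread("pics/top1.png")]))
E
```

```text
0.0526 [ 0.26052414  0.35113869 -0.187753    1.43525612  0.0656841   1.36132511
 -1.44789013]
3.194192653589793 [ 0.62460234  0.42921836 -0.72135446  1.41205413  0.28238254  1.40520752
  1.52565812]
-3.088992653589793 [ 0.62460234  0.42921836 -0.72135446  1.41205413  0.28238254  1.40520752
  1.52565812]
0.0526
False
6.5917 [ 0.59526053 -0.11921116  0.03004011] [ 0.59488656 -0.11915766  0.04659604] [ 0.13977563 -0.77469405  0.90497535]
```

View pics/c1.png

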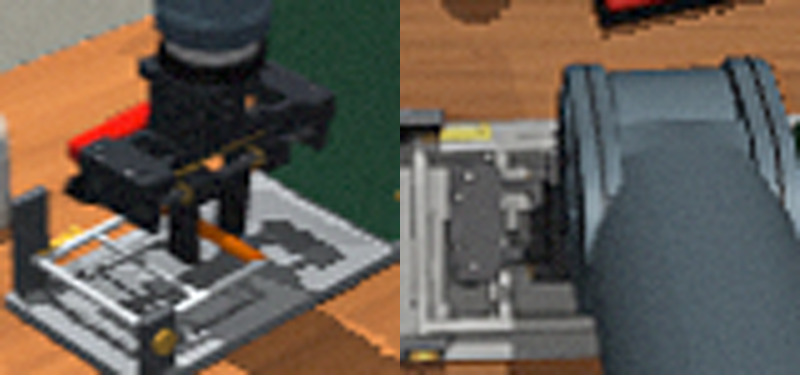

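The side crop shows the fingers on either side of the orange bar, at about (205, 235), without touching it. Now I'll grip it and swing it up.

```bash
python3 - <<'E'
from h import *
from cell import manip
manip.set_gripper(0.,18)
s=manip.sense();print(s["finger_gap"]*88,s["grasp_force"],s["force"])
q0=.06;dz=s["position"][2]-(.04+.11*np.sin(q0))
for q in np.linspace(q0,1.6,13)[1:]:
    p=rk(0,.15-.11*np.cos(q),.04+.11*np.sin(q)+dz)
    st=manip.move_l(p,feed=.07,force_limit=30 if q>1.3 else 20)
    s=manip.sense();print(round(q,2),st,s["force"].round(1),(s["position"]-p).round(4),round(s["finger_gap"]*88,1))
    if st and q<1.5:break
print(s["t"])
r=manip.get_image("side");manip.hold(.05)
cv2.imwrite("pics/s2.png",cv2.resize(r["img"][100:225,260:420,::-1],(640,500),interpolation=cv2.INTER_CUBIC))
E
```

```text
11.160845076792729 17.96854302752763 [-0.28389061 -1.94973227  0.40449468]
0.19 False [ 0.9 -3.6  0.6] [ 0.0001 -0.0006  0.0005] 11.2
0.32 False [ 0.2 -4.9  0.7] [ 0.0002 -0.0011  0.0002] 11.7
0.44 False [-0.  -5.5  2.2] [ 0.0003 -0.0018  0.0003] 11.2
0.57 False [-0.4 -8.2  4.5] [ 0.0004 -0.0026  0.0006] 11.3
0.7 False [-1.1 -9.9  8. ] [ 0.0005 -0.0035  0.0009] 11.3
0.83 False [ -1.8 -11.4  11. ] [ 0.0006 -0.0045  0.0014] 11.2
0.96 False [ -3.6 -12.6  16.7] [ 0.0009 -0.0052  0.0021] 11.6
1.09 False [ -4.8 -11.2  21.6] [ 0.0011 -0.0044  0.0026] 11.3
1.22 False [-5.9 -9.4 23.1] [ 0.0011 -0.0031  0.0029] 11.2
1.34 False [-6.6 -5.4 24.3] [ 0.0012 -0.0009  0.0029] 11.4
1.47 False [-5.2 -3.1 19.4] [0.0012 0.0004 0.0024] 11.1
1.6 False [ -2.3 -10.1  15.5] [ 0.0014 -0.0032  0.0019] 11.3
11.3333
```

View pics/s2.png

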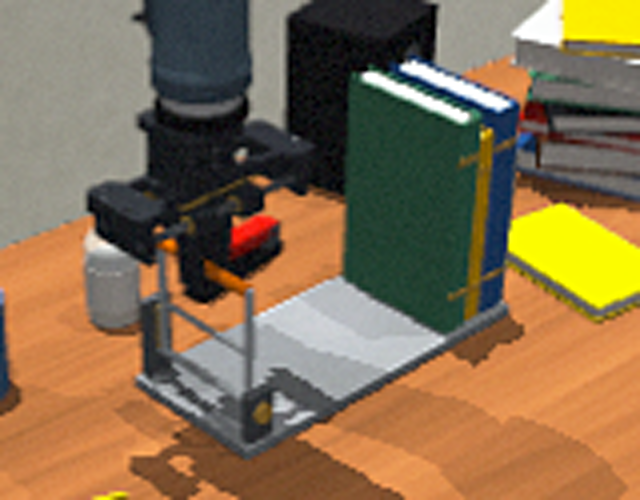

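The brace looks upright, with the bar at about (205, 265) in the crop. I'll release it, retreat and measure the angle.

```bash
python3 - <<'E'
from h import *
from cell import manip
manip.set_gripper(.36)
p=manip.sense()["position"];manip.move_l([p[0],p[1],.30],feed=.15)
b=p+[-.05,.10,0];manip.move_l([b[0],b[1],.40],feed=.2)
d={n:manip.get_image(n) for n in("side","top")};pickle.dump(d,open("im2.pkl","wb"))
a=cv2.resize(d["side"]["img"][140:225,285:365,::-1],None,fx=5,fy=5,interpolation=cv2.INTER_CUBIC)
c=cv2.resize(d["top"]["img"][140:225,300:380,::-1],None,fx=5,fy=5,interpolation=cv2.INTER_CUBIC)
cv2.imwrite("pics/c3.png",np.hstack([a,c]))
for q in (1.4,1.5,1.571):
  for n in d: print(q,n,proj(d[n],T(bar(q),*RACK)).round(1).tolist())
for n in d:print(n,proj(d[n],T([[.075,.17,.012],[-.075,.17,.012],[-.075,-.17,.012]],*RACK)).round(1).tolist())
print(manip.sense()["t"])
E
```

```text
1.4 side [[304.1, 158.8], [326.3, 171.4]]
1.4 top [[330.9, 166.3], [332.1, 205.8]]
1.5 side [[301.6, 159.6], [323.9, 172.2]]
1.5 top [[327.0, 166.4], [328.2, 205.9]]
1.571 side [[299.9, 160.3], [322.1, 173.0]]
1.571 top [[324.2, 166.4], [325.3, 206.0]]
side [[293.0, 193.8], [321.6, 212.6], [387.1, 176.0]]
top [[317.9, 167.1], [319.2, 214.8], [427.9, 211.6]]
14.1917
```

View pics/c3.png

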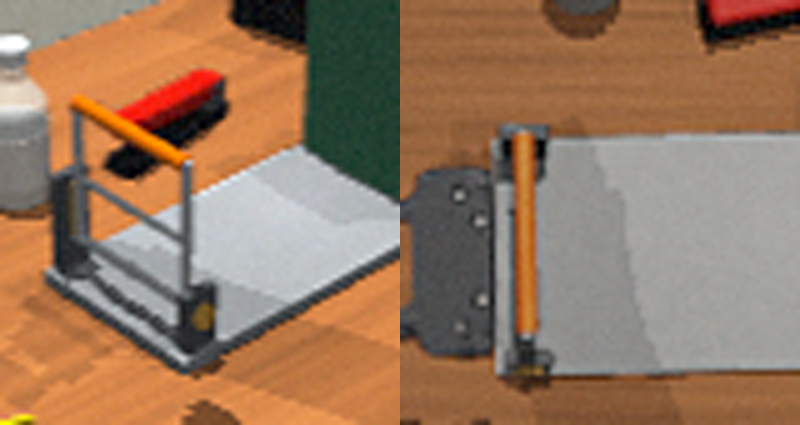

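The bar ends are at side (300, 160) and (323, 172), and top (325, 167) and (326, 206). That matches q ≈ 1.57, so the brace has clicked home. Next is picking up the book.

```bash
python3 - <<'E'
from h import *
from cell import manip
B=[.529,.330];a=.315
manip.move_to([*B,.36],quat(a))
manip.set_gripper(.8,40)
manip.move_l([*B,.23],feed=.2)
print(manip.move_l([*B,.162],feed=.06,force_limit=8))
manip.set_gripper(0.)
s=manip.sense();print(s["finger_gap"]*88,s["grasp_force"],s["position"],s["force"],s["t"])
zg=s["position"][2]
manip.move_l([*B,.20],feed=.06);s=manip.sense();print(s["force"],s["finger_gap"]*88)
manip.move_l([*B,.40],feed=.15)
p=rk(0,.102,.40)
manip.move_l(p,feed=.15,rotation=quat(RACK[2]))
s=manip.sense();print(s["position"],p,zg,s["finger_gap"]*88,s["force"],s["t"])
d={n:manip.get_image(n) for n in("side","top")};pickle.dump(d,open("im4.pkl","wb"))
open("zg","w").write(str(zg))
cv2.imwrite("pics/c4.png",np.hstack([cv2.resize(d[n]["img"][y:y+160,x:x+125,::-1],None,fx=3,fy=3,interpolation=cv2.INTER_CUBIC) for n,x,y in(("side",250,60),("top",260,110))]))
E
```

```text
False
39.739030337988716 39.945272114127874 [0.52900803 0.3300402  0.16207864] [-0.35665937 -0.251411    0.69905051] 18.5083
[-0.38126191  0.30023783 -4.95477405] 39.496175487775744
[ 0.59159636 -0.05681185  0.40002623] [ 0.59163727 -0.05744107  0.4       ] 0.16207864101161212 40.02507739836268 [-0.14783098  0.43258807 -4.84384269] 23.5417
```

View pics/c4.png

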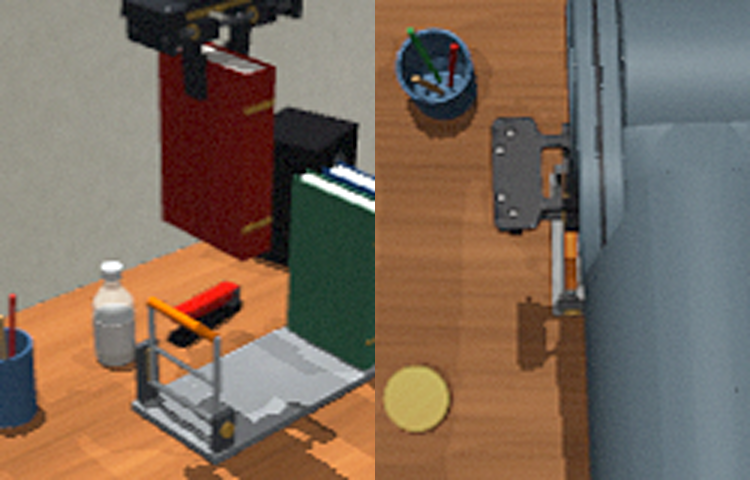

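The book hangs square and upright above the rack, its lower edge at about (162–270, 220–260), and the brace is untouched. Lower it gently.

```bash
python3 - <<'E'
from h import *
from cell import manip
zg=float(open("zg").read())
p=rk(0,.102,0)
st=manip.move_l([p[0],p[1],zg+.035],feed=.12,force_limit=12);s=manip.sense();print(st,s["position"],s["force"])
if not st:
    st=manip.move_l([p[0],p[1],zg+.009],feed=.02,force_limit=4);s=manip.sense();print(st,s["position"],zg+.012,s["force"],s["t"])
d={n:manip.get_image(n) for n in("side",)}
cv2.imwrite("pics/s5.png",cv2.resize(d["side"]["img"][90:225,260:400,::-1],None,fx=4,fy=4,interpolation=cv2.INTER_CUBIC))
E
```

```text
False [ 0.59211636 -0.05741314  0.19775392] [-0.01578701 -0.49092456 -5.21814646]
True [ 0.59140163 -0.05736084  0.17401388] 0.17407864101161213 [-0.81393188  0.12912331  6.24231758] 26.5333
```

View pics/s5.png

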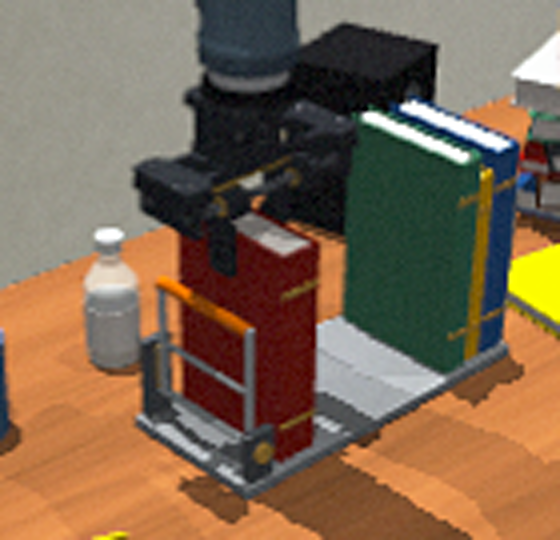

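The book rests on the base, with contact exactly at the expected height and its foot at about (190–310, 390–455). Now release it, retreat and check.

```bash
python3 - <<'E'
from h import *
from cell import manip
manip.set_gripper(.62);manip.hold(.2)
p=manip.sense()["position"]
manip.move_l([p[0],p[1],.33],feed=.1)
manip.move_l([p[0]-.14,p[1]+.15,.40],feed=.2);manip.hold(.4)
d={n:manip.get_image(n) for n in("side","top")};pickle.dump(d,open("im6.pkl","wb"))
out=[]
for n,x,y in(("side",280,105),("top",300,130)):
    i=cv2.resize(d[n]["img"][y:y+115,x:x+100,::-1],None,fx=4,fy=4,interpolation=cv2.INTER_CUBIC)
    c=proj(d[n],T([[sx*.065,.102+sy*.02,.212] for sx,sy in((1,1),(1,-1),(-1,-1),(-1,1))],*RACK))
    cv2.polylines(i,[((c-[x,y]+.5)*4).astype(int)],True,(255,0,255),1);out.append(i)
cv2.imwrite("pics/c6.png",np.hstack(out));s=manip.sense();print(s["t"],s["force"],s["position"])
E
```

```text
30.6583 [0.35940668 0.62173965 0.38032379] [0.44980565 0.09252162 0.3999492 ]
```

View pics/c6.png

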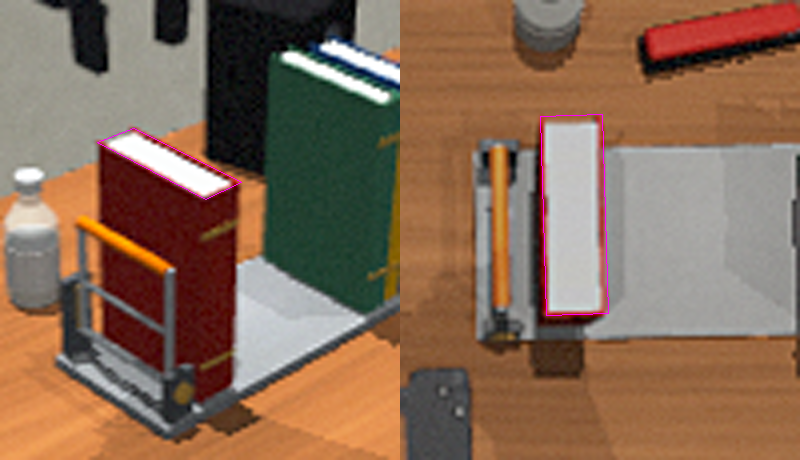

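The book's top face matches the predicted outline (rack y = 102 mm) in both views, so it stands upright and in line, and the brace is still up. Handing in.

```bash
python3 -c "
from cell import manip
print(manip.job_done())"
```

```text
the job is handed in; nothing more can be done
None
```

I swung the brace up until it clicked home, stood the red book gently on the rack base about 22 mm from it, and handed the job in at about 31 s; hand-in returned no verdict, but the last pictures show both as intended.

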